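Line up the reagent bottles by height

ROBOT

A 6-joint arm with a two-finger parallel gripper is mounted at the origin on the work surface. World frame = base frame: x ahead of the robot, y to its left, z up, the work surface at z = 0. Lengths are in m, angles in rad, forces in N, time in s.
With the tool pointing down it reaches from about 0.275 to 0.725 m from the base axis. Payload 5.6 kg.
Tool frame: the origin (TCP) lies at the very end of the fingers, on their centre line; the grasp point (between the pads) lies 19 mm behind it (ctrl.grip_depth is the x of the grasp point in the tool frame, in m); x points along the fingers, y is the direction in which the jaws open and shut, and the axes are right-handed (so a half turn about x gives the same grasp; the last joint's range is limited). The gripper opens to 85 mm and grips with 20 to 120 N. Pads are 22 mm wide; open, the fingers measure 114 mm over their backs; the gripper's body (76 mm by 85 mm) begins 54 mm behind the grasp point. The pads swing forward as they close: fully open they stand 13 mm farther back than shut.
Start: joints at [1.409, 0.255, 0.108, 0, -1.424, -0.285], TCP at [0.238, 0.496, 0.231] pointing down, gripper open.
Joint ranges: [-2.95, 2.95], [-1.21, 1.97], [-1.09, 1.5], [-2.87, 1.71], [-2.94, -0.07], [-3.05, 3.05]. Speed limits (rad/s): [2.57, 2.57, 3.14, 3.14, 3.14, 3.14].

INTERFACE

Orientations are given as a 3x3 rotation matrix whose columns are the frame's x, y, z axes.
In Python, from cell import ctrl gives the robot as it stands.
- The arm moves only by the shell command python3 -m creep 'ROWS' [FORCE]. ROWS is a JSON object of lists of equal length, an entry for each row: "gripper": the closure, from 0 (fully open) to 1 (shut); "offset": the shift along the tool's x, y, z in cm, a list of three; "turn": the turn, a rotation vector about the tool's x, y, z in degrees, a list of three. A call has 1 to 20 rows; each row is the pose to reach, as a shift and turn from the pose measured when the call began, along the tool's axes at that moment; what a row does not reach only later rows make up. A row lasts 1/10 s, in which the tool goes at most 50 mm and 8.59 degrees, less where a joint would pass 70% of its speed; a pose out of reach is approached as far as the arm can. A call with a gripper value outside its range is refused whole. The fingers move at their own pace and stop on an object; FORCE is the grip in N (left out, the last holds). Time passes only in rows, so rows that repeat a pose let the fingers close. It gives the time, the measured TCP pose, the force and the opening at its end, in the units of the state.
- ctrl.read_state(): the state, without advancing time (a new reading comes with each control period).
- ctrl.camera(name): name is "scene" or "top"; returns the picture (420x560x3 uint8, blue, green, red); there is no depth.
- ctrl.get_calibration(name): a dict with "mtx" (3x3 intrinsics, pixels), "extrinsics" (4x4, takes a point from world to camera coordinates). Camera axes: x right, y down, z forward; pixel columns grow to the right and rows downward; lengths in m; the calibration is good to about 2 mm. A picture is of the moment at which its call begins. get_calibration takes no time and is no camera call.
- ctrl.hand_in(): hands the job in, once; it reports no verdict.
Trained networks look in the newest picture that a camera, given by its name, has taken for a name from the list of things; names that differ only in an ending like _2 or _b are one class to them, and where a whole thing is asked for, a point or a joint stands for the part that bears it (a point fixed in the world has none). Each returns a list of dicts, best first, with "p" (0 to 1); they miss things now and then, are a little off and sometimes report something else, mostly with a low value. They report only what shows in the picture. A call takes as long as a camera call. They do not tell look-alikes from the thing itself.
- ctrl.search_frame(camera, target): "position" ([x, y, z] in m, in world coordinates, good to about 4 mm: the middle of the surface that is visible of it).
- ctrl.tip_of(camera, target): "position" ([x, y, z] in m, in world coordinates, good to about 4 mm: a listed point, or the origin of a listed thing).
The state is a dict: "clock": time; "q": joint angles; "joint_velocities": joint speeds; "effort": joint torques, N m; "ee_pos": TCP position; "eef_rot": TCP orientation; "ft_force": force on the tool from outside, world axes, zero at the start; "ft_torque": the same for the moment, N m; "grip_width": finger opening in m.
Only numpy, scipy, OpenCV 4.12 (cv2) and the standard library are available. Lean on these libraries where they do the work, as an engineer would, in place of code of your own. Each camera call takes 0.05 s, during which the arm holds its last target. There are 200 camera calls.

TASK

Line up the four white reagent bottles on the four rubber pads in order of height, one in the middle of each pad: the tallest on the pad beside the timer, then each next shorter one, so that the shortest stands at the far end beside the glass pot. Keep the bottles upright, set them down rather than dropping them, and leave all four standing free.

Things in the scene. Friction and masses are not known exactly. Their poses are not given: they have to be found in the camera images.
- bottle_a_mid (a point): the tallest of four loose white plastic reagent bottles with blue screw caps, standing upright: 136 mm high in all, round body 62 mm in diameter, the cap at the top 48 mm in diameter and 24 mm high (a good place to grip from above; below the cap a 5 mm neck, then a shoulder that widens to the body). The point is on the bottle's axis half-way up, 68 mm above its foot; z is the bottle's axis, up.
- bottle_b_mid (a point): the second tallest of four loose white plastic reagent bottles with blue screw caps, standing upright: 114 mm high in all, round body 54 mm in diameter, the cap at the top 42 mm in diameter and 24 mm high (a good place to grip from above; below the cap a 5 mm neck, then a shoulder that widens to the body). The point is on the bottle's axis half-way up, 57 mm above its foot; z is the bottle's axis, up.
- bottle_c_mid (a point): the third tallest (second shortest) of four loose white plastic reagent bottles with blue screw caps, standing upright: 92 mm high in all, round body 46 mm in diameter, the cap at the top 36 mm in diameter and 24 mm high (a good place to grip from above; below the cap a 5 mm neck, then a shoulder that widens to the body). The point is on the bottle's axis half-way up, 46 mm above its foot; z is the bottle's axis, up.
- bottle_d_mid (a point): the shortest of four loose white plastic reagent bottles with blue screw caps, standing upright: 70 mm high in all, round body 38 mm in diameter, the cap at the top 30 mm in diameter and 24 mm high (a good place to grip from above; below the cap a 5 mm neck, then a shoulder that widens to the body). The point is on the bottle's axis half-way up, 35 mm above its foot; z is the bottle's axis, up.
- pad1: one of four alike dark round rubber pads, 74 mm in diameter and 3 mm thick, fixed in a straight row 88 mm apart along a flat aluminium board (94 mm by 364 mm, 8 mm high); this one is at one end of the row. The origin is the centre of its underside, on the board's top; its top, on which a bottle stands, is 3 mm above that (11 mm above the table). The row runs along the pad's y axis.
- pad2: one of four alike dark round rubber pads, 74 mm in diameter and 3 mm thick, fixed in a straight row 88 mm apart along a flat aluminium board (94 mm by 364 mm, 8 mm high); this one is next to pad1. The origin is the centre of its underside, on the board's top; its top, on which a bottle stands, is 3 mm above that (11 mm above the table). The row runs along the pad's y axis.
- pad3: one of four alike dark round rubber pads, 74 mm in diameter and 3 mm thick, fixed in a straight row 88 mm apart along a flat aluminium board (94 mm by 364 mm, 8 mm high); this one is next to pad4. The origin is the centre of its underside, on the board's top; its top, on which a bottle stands, is 3 mm above that (11 mm above the table). The row runs along the pad's y axis.
- pad4: one of four alike dark round rubber pads, 74 mm in diameter and 3 mm thick, fixed in a straight row 88 mm apart along a flat aluminium board (94 mm by 364 mm, 8 mm high); this one is at the other end of the row. The origin is the centre of its underside, on the board's top; its top, on which a bottle stands, is 3 mm above that (11 mm above the table). The row runs along the pad's y axis.
- timer: a small grey bench timer with a white top, 60 mm by 50 mm, 42 mm high, fixed on the table just past one end of the row of pads, in line with it, 80 mm from the centre of the pad at that end. A small glass pot, 54 mm wide and 50 mm high, is fixed past the other end in the same way. Which end has the timer differs from start to start. The origin is the centre of its underside.
Things that resemble listed ones, but are neither listed nor needed, are in the scene too. Leave any red look-alike of the part that bears bottle_a_mid alone. What is shaped like the part that bears bottle_b_mid but purple is not meant.

How it is judged:
By the outcome, as a careful person would: the job done as asked, in the order asked, and still so for the second after the job is handed in, with the robot touching nothing.
It also fails if it takes over 99 s, if anything falls off the work surface, if the arm or the gripper's body presses on something with over 40 N, if the wrist force passes 120 N, or if a joint passes its speed limit or range.

## Working session

There is one attempt and no reset: what is moved stays moved. The work goes in short steps, Python scripts to look and compute and a shell command to move; the robot and the scene stay as the last step left them, time stands still between calls to the robot, and variables do not carry over. Pictures are saved under pics/ and viewed, about 12 in all and at most 16, crops included, and the job is handed in when it is done.

```bash
mkdir -p pics; ls; python3 - <<'E'
from cell import ctrl
import cv2,numpy as np
for c in("scene","top"):
    cv2.imwrite(f"pics/{c}0.png",ctrl.camera(c))
    for t in("bottle_a_mid","pad1","timer"):
        for f in(ctrl.tip_of,):
            print(c,t,[(np.round(d["position"],3).tolist(),round(d["p"],2)) for d in f(c,t)])
s=ctrl.read_state();print(s["clock"],s["ee_pos"],np.round(s["eef_rot"],3).tolist(),s["grip_width"])
E
```

```text
pics
scene bottle_a_mid [([0.474, 0.103, 0.066], 0.82), ([0.342, 0.197, 0.068], 0.6)]
scene pad1 [([0.594, -0.03, 0.007], 0.96), ([0.61, 0.053, 0.008], 0.96), ([0.582, -0.115, 0.006], 0.66), ([0.47, -0.298, 0.061], 0.57), ([0.631, 0.142, 0.009], 0.56)]
scene timer [([0.472, 0.104, 0.069], 0.35)]
top bottle_a_mid [([0.47, 0.102, 0.063], 0.69), ([0.341, 0.2, 0.069], 0.61)]
top pad1 [([0.598, -0.034, 0.007], 0.89), ([0.629, 0.145, 0.011], 0.87), ([0.582, -0.116, 0.01], 0.85), ([0.612, 0.055, 0.01], 0.55)]
top timer [([0.565, -0.194, -0.002], 0.73)]
0.4 [0.23758299 0.49596076 0.23115242] [[-0.0, -0.432, -0.902], [-0.0, -0.902, 0.432], [-1.0, 0.0, -0.0]] 0.08517703966022927
```

View pics/scene0.png

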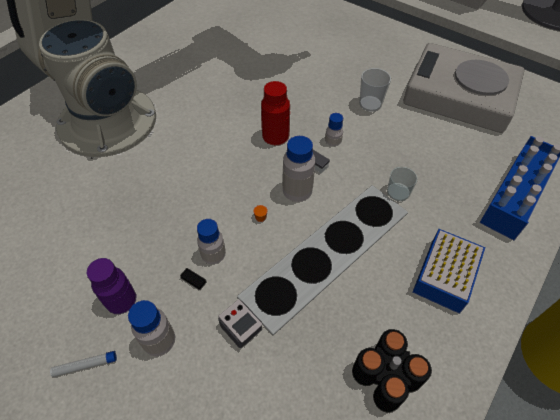

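View pics/top0.png

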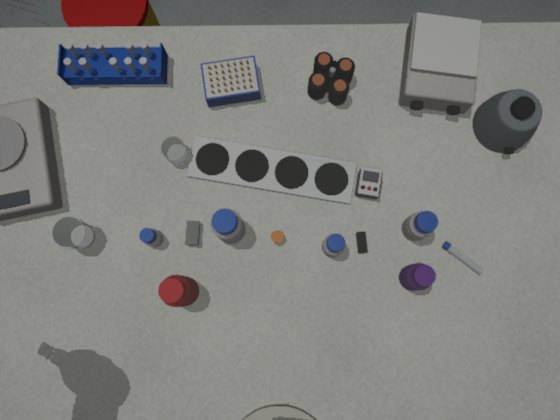

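Top view: bottles A (225,222), B (426,222), C (336,243) and D (149,236). The look-alikes are the red one (173,290) and the purple one (417,277), both to be left alone. The timer is at (370,183), so A's pad is at (331,178) and D's pad is at (212,158), beside the pot (177,152).

```bash
cat > h.py <<'E'
from cell import ctrl
import cv2,numpy as np
from scipy.optimize import least_squares
S={'a':(.136,.024),'b':(.114,.021),'c':(.092,.018),'d':(.070,.015)}
th=np.linspace(0,2*np.pi,60)
def proj(c,P):
    k=ctrl.get_calibration(c);T=np.array(k["extrinsics"])
    q=(np.asarray(P)@T[:3,:3].T+T[:3,3])@np.array(k["mtx"]).T
    return q[:,:2]/q[:,2:]
def cen(pts):
    h=cv2.convexHull(pts.astype(np.float32));m=cv2.moments(h)
    return np.array([m['m10'],m['m01']])/m['m00'],m['m00']
def cyl(x,y,r,z0,z1):
    return np.array([[x+r*np.cos(t),y+r*np.sin(t),z] for z in(z0,z1) for t in th])
def blobs(img,kind):
    h=cv2.cvtColor(img,cv2.COLOR_BGR2HSV)
    m=cv2.inRange(h,(105,130,50),(122,255,255)) if kind=='blue' else cv2.inRange(img,(0,0,0),(45,45,45))
    n,l,s,c=cv2.connectedComponentsWithStats(m)
    out=[]
    for i in range(1,n):
        if s[i,4]>60:
            p=np.argwhere(l==i)[:,::-1]
            out.append(cen(p))
    return out
def locate(c,bl,r,z0,z1,x0):
    p0,_=cen(proj(c,cyl(*x0,r,z0,z1)))
    b=min(bl,key=lambda b:np.hypot(*(b[0]-p0)))
    f=lambda v:cen(proj(c,cyl(*v,r,z0,z1)))[0]-b[0]
    v=least_squares(f,x0,diff_step=1e-3).x
    return np.round(v,4),round(cen(proj(c,cyl(*v,r,z0,z1)))[1]/b[1],2),b[0].round(1)
def ray(c,px,z):
    k=ctrl.get_calibration(c);T=np.array(k["extrinsics"]);R=T[:3,:3]
    d=R.T@np.linalg.inv(np.array(k["mtx"]))@[*px,1];o=-R.T@T[:3,3]
    return (o+d*(z-o[2])/d[2])[:2]
E
python3 - <<'E'
from h import *
pic={c:cv2.imread(f"pics/{c}0.png") for c in("scene","top")}
px=dict(a=(225,222),b=(426,222),c=(336,243),d=(149,236))
for b in S:
    H,r=S[b];x0=ray("top",px[b],H)
    for c in pic: print(b,c,*locate(c,blobs(pic[c],'blue'),r,H-.024,H,x0))
for i,p in enumerate([(331,178),(292,171),(252,165),(212,158)]):
    for c in pic: print('pad',i,c,*locate(c,blobs(pic[c],'dark'),.037,.0105,.011,ray("top",p,.011)))
for n,p,z in[("red",(173,290),.136),("purple",(425,277),.114),("pot",(177,152),.03)]:print(n,ray("top",p,z).round(3))
c=pic["top"][200:280,130:450];cv2.imwrite("pics/crop1.png",cv2.resize(c,None,fx=2.5,fy=2.5))
E
```

```text
a scene [0.4707 0.0988] 1.11 [299.4 149. ]
a top [0.4728 0.1019] 1.31 [223.7 220.7]
b scene [ 0.4695 -0.2951] 1.09 [143.6 316.3]
b top [ 0.472  -0.2946] 1.48 [426.9 221.1]
c scene [ 0.4321 -0.1187] 1.14 [207.5 230.6]
c top [ 0.4342 -0.1163] 1.44 [335.6 242.1]
d scene [0.4522 0.2641] 1.23 [335.5 121. ]
d top [0.4547 0.2678] 1.72 [146.5 234.8]
pad 0 scene [ 0.5791 -0.1191] 1.1 [275.5 295.6]
pad 0 top [ 0.8089 -0.1192] 0.47 [330.   79.4]
pad 1 scene [ 0.5948 -0.0326] 1.11 [311.1 265. ]
pad 1 top [ 0.8089 -0.1192] 0.47 [330.   79.4]
pad 2 scene [0.6105 0.0539] 1.1 [343.6 236.9]
pad 2 top [ 0.8089 -0.1192] 0.47 [330.   79.4]
pad 3 scene [0.6261 0.1404] 1.12 [373.6 211. ]
pad 3 top [ 0.8089 -0.1192] 0.47 [330.   79.4]
red [0.341 0.194]
purple [ 0.363 -0.282]
pot [0.638 0.216]
```

View pics/crop1.png

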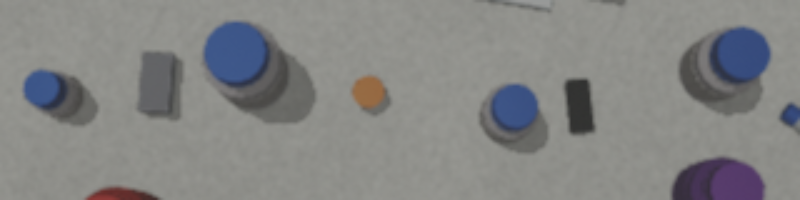

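The crop shows the four blue-capped white bottles, A at (237,52), B (740,55), C (514,107) and D (45,90). The size order is right, and red and purple are clearly separate. I'll tighten the top-camera masks.

```bash
sed -i 's/(105,130,50),(122,255,255)/(100,90,25),(128,255,255)/; s/(45,45,45)/(T,T,T)/; s/def blobs(img,kind):/def blobs(img,kind,T=60):/' h.py
python3 - <<'E'
from h import *
pic={c:cv2.imread(f"pics/{c}0.png") for c in("scene","top")}
print(pic["top"][178,331],pic["top"][178,331-25],pic["scene"][295,275])
px=dict(a=(225,222),b=(426,222),c=(336,243),d=(149,236))
for b in S:
    H,r=S[b];x0=ray("top",px[b],H)
    for c in pic: print(b,c,*locate(c,blobs(pic[c],'blue'),r,H-.024,H,x0))
for i,p in enumerate([(331,178),(292,171),(252,165),(212,158)]):
    for c in pic: print('pad',i,c,*locate(c,blobs(pic[c],'dark',75 if c=="top" else 45),.037,.0105,.011,ray("top",p,.011)))
E
```

```text
[47 49 48] [50 51 50] [15 17 17]
a scene [0.4706 0.0985] 1.08 [299.3 149. ]
a top [0.4721 0.1012] 1.15 [224.1 221. ]
b scene [ 0.4696 -0.2951] 1.05 [143.7 316.4]
b top [ 0.4712 -0.2921] 1.16 [425.6 221.6]
c scene [ 0.432  -0.1186] 1.1 [207.5 230.6]
c top [ 0.4333 -0.1159] 1.18 [335.4 242.6]
d scene [0.4523 0.264 ] 1.19 [335.5 121.1]
d top [0.4541 0.2675] 1.43 [146.6 235.1]
pad 0 scene [ 0.5791 -0.1191] 1.1 [275.5 295.6]
pad 0 top [ 0.5806 -0.1164] 1.11 [331.  178.6]
pad 1 scene [ 0.5948 -0.0326] 1.11 [311.1 265. ]
pad 1 top [ 0.5958 -0.0298] 1.11 [291.1 172.1]
pad 2 scene [0.6105 0.0539] 1.1 [343.6 236.9]
pad 2 top [0.6117 0.0563] 1.11 [251.7 165.4]
pad 3 scene [0.6261 0.1404] 1.12 [373.6 211. ]
pad 3 top [0.6274 0.1431] 1.11 [212.1 158.7]
```

```bash
cat >> h.py <<'E'
def go(*targets,yaw=None):
    s=ctrl.read_state();R=np.array(s["eef_rot"]);p=np.array(s["ee_pos"])
    print("t",round(s["clock"],2),"tcp",p.round(4),"yaw",round(np.degrees(np.arctan2(R[1,1],R[0,1])),2),"down",R[:,0].round(4),"w",round(s["grip_width"],4),"F",np.round(s["ft_force"],1))
    for t in targets: print("  offset cm",(R.T@(np.array(t)-p)*100).round(2))
E
python3 -m creep '{"gripper":[0,0,0,0,0,0,0,0,0,0,0,0,0,0,0,0,0,0],"offset":[[3,6.4,-9.5],[3,12.8,-19.1],[3,25.6,-38.2],[3,25.6,-38.2],[3,25.6,-38.2],[3,25.6,-38.2],[3,25.6,-38.2],[3,25.6,-38.2],[3,25.6,-38.2],[3,25.6,-38.2],[3,25.6,-38.2],[3,25.6,-38.2],[3,25.6,-38.2],[3,25.6,-38.2],[3,25.6,-38.2],[3,25.6,-38.2],[3,25.6,-38.2],[3,25.6,-38.2]],"turn":[[8,0,0],[16,0,0],[24,0,0],[32,0,0],[40,0,0],[48,0,0],[56,0,0],[64,0,0],[72,0,0],[74.7,0,0],[74.7,0,0],[74.7,0,0],[74.7,0,0],[74.7,0,0],[74.7,0,0],[74.7,0,0],[74.7,0,0],[74.7,0,0]]}' 60
python3 -c "
from h import *
go((.4714,.0999,.108));print(ctrl.grip_depth,ctrl.read_state()['q'])"
```

```text
clock: 2.2
ee_pos: [0.4714, 0.1001, 0.2013]
eef_rot: [[-0.0, -0.984, 0.179], [-0.0, 0.179, 0.984], [-1.0, 0.0, -0.0]]
ft_force: [-0.2, -0.1, -0.4]
grip_width: 0.0856
t 2.2 tcp [0.4714 0.1001 0.2013] yaw 169.72 down [-1.e-04 -2.e-04 -1.e+00] w 0.0856 F [-0.2 -0.1 -0.4]
  offset cm [ 9.33 -0.   -0.02]
-0.0187 [ 5.35573260e-01  1.32372449e-01 -1.22391020e-01  1.90501209e-04
 -1.31620595e+00 -7.15092292e-01]
```

```bash
python3 -m creep '{"gripper":[0,0,0,0,0,0,0,0.3,0.6,0.8,1,1,1,1],"offset":[[2.5,0,0],[5,0,0],[7,0,0],[8.5,0,0],[9.3,0,0],[9.3,0,0],[9.3,0,0],[9.3,0,0],[9.3,0,0],[9.3,0,0],[9.3,0,0],[9.3,0,0],[9.3,0,0],[9.3,0,0]],"turn":[[0,0,0],[0,0,0],[0,0,0],[0,0,0],[0,0,0],[0,0,0],[0,0,0],[0,0,0],[0,0,0],[0,0,0],[0,0,0],[0,0,0],[0,0,0],[0,0,0]]}' 50
python3 -c "
from h import *
go((.5799,-.1178,.25),(.5799,-.1178,.121));cv2.imwrite('pics/s1.png',ctrl.camera('scene')[60:300,180:460])"
```

```text
clock: 3.6
ee_pos: [0.4719, 0.1003, 0.1091]
eef_rot: [[0.001, -0.984, 0.178], [0.0, 0.178, 0.984], [-1.0, -0.001, 0.001]]
ft_force: [-0.7, 0.2, 5.6]
grip_width: 0.0466
t 3.6 tcp [0.4719 0.1003 0.1091] yaw 169.73 down [ 1.5e-03  3.0e-04 -1.0e+00] w 0.0466 F [-0.7  0.2  5.6]
  offset cm [-14.08 -14.53 -19.53]
  offset cm [ -1.18 -14.51 -19.54]
```

View pics/s1.png

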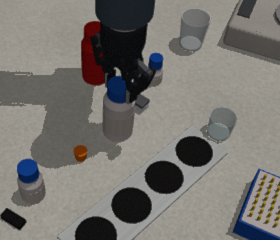

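A's cap is held (46.6 mm). Lifting and carrying to the timer-end pad.

```bash
python3 -m creep '{"gripper":[1,1,1,1,1,1,1,1,1,1,1,1,1,1,1,1,1,1,1,1],"offset":[[-1,0,0],[-3,0,0],[-5,0,0],[-7,-1,-1],[-8,-2.5,-3],[-8,-4,-5],[-8,-5.5,-7],[-8,-7,-9],[-8,-8.5,-11],[-8,-10,-13],[-8,-11.5,-15],[-8,-13,-17],[-8,-14,-18.5],[-8,-14.5,-19.5],[-8,-14.5,-19.5],[-6,-14.5,-19.5],[-4,-14.5,-19.5],[-3,-14.5,-19.5],[-3,-14.5,-19.5],[-3,-14.5,-19.5]],"turn":[[0,0,0],[0,0,0],[0,0,0],[0,0,0],[0,0,0],[0,0,0],[0,0,0],[0,0,0],[0,0,0],[0,0,0],[0,0,0],[0,0,0],[0,0,0],[0,0,0],[0,0,0],[0,0,0],[0,0,0],[0,0,0],[0,0,0],[0,0,0]]}' 
python3 -c "
from h import *
go((.5799,-.1178,.120));
for c in('scene','top'): cv2.imwrite(f'pics/{c}2.png',ctrl.camera(c)[100:380,140:440])"
```

```text
clock: 5.65
ee_pos: [0.5801, -0.1172, 0.14]
eef_rot: [[0.002, -0.984, 0.178], [-0.0, 0.178, 0.984], [-1.0, -0.002, 0.0]]
ft_force: [-0.1, -0.0, -1.8]
grip_width: 0.0468
t 5.65 tcp [ 0.5801 -0.1172  0.14  ] yaw 169.77 down [ 2.3e-03 -2.0e-04 -1.0e+00] w 0.0468 F [-0.1 -0.  -1.8]
  offset cm [ 2.    0.01 -0.06]
```

View pics/scene2.png

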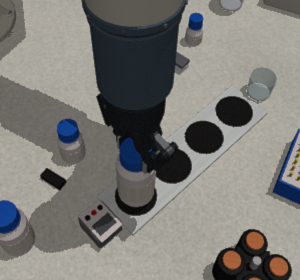

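Bottle A hangs upright over the timer-end pad at about (135,195) in the crop. Lower gently.

```bash
python3 -m creep '{"gripper":[1,1,1,1,1,1,1],"offset":[[0.7,0,-0.05],[1.3,0,-0.05],[1.6,0,-0.05],[1.8,0,-0.05],[1.95,0,-0.05],[2.0,0,-0.05],[2.0,0,-0.05]],"turn":[[0,0,0],[0,0,0],[0,0,0],[0,0,0],[0,0,0],[0,0,0],[0,0,0]]}' 
python3 -c "
from h import *
go((.5799,-.1178,.120))"
```

```text
clock: 6.45
ee_pos: [0.5806, -0.1178, 0.1206]
eef_rot: [[0.004, -0.984, 0.178], [-0.0, 0.178, 0.984], [-1.0, -0.004, 0.001]]
ft_force: [-0.7, 0.5, -2.5]
grip_width: 0.0466
t 6.45 tcp [ 0.5806 -0.1178  0.1206] yaw 169.76 down [ 3.8e-03 -1.0e-04 -1.0e+00] w 0.0466 F [-0.7  0.5 -2.5]
  offset cm [ 0.06  0.07 -0.01]
```

```bash
python3 -m creep '{"gripper":[1,1,1],"offset":[[0.06,0.07,0],[0.12,0.07,0],[0.15,0.07,0]],"turn":[[0,0,0],[0,0,0],[0,0,0]]}' 
```

```text
clock: 6.75
ee_pos: [0.5802, -0.1178, 0.1201]
eef_rot: [[0.005, -0.984, 0.178], [-0.0, 0.178, 0.984], [-1.0, -0.005, 0.0]]
ft_force: [-2.0, 0.7, 4.5]
grip_width: 0.0469
```

Contact (upward force at z = 0.120, as expected). Open, rise, then go on to B via a free lane.

```bash
python3 -m creep '{"gripper":[0.8,0.6,0.4,0.2,0,0,0,0,0,0,0,0,0],"offset":[[0,0,0],[0,0,0],[0,0,0],[0,0,0],[0,0,0],[0,0,0],[-0.5,0,0],[-1.5,0,0],[-3,0,0],[-5,0,0],[-7,0,0],[-8,0,0],[-8,0,0]],"turn":[[0,0,0],[0,0,0],[0,0,0],[0,0,0],[0,0,0],[0,0,0],[0,0,0],[0,0,0],[0,0,0],[0,0,0],[0,0,0],[0,0,0],[0,0,0]]}' 
python3 -c "
from h import *
go((.4704,-.2936,.2),(.4704,-.2936,.086))"
```

```text
clock: 8.05
ee_pos: [0.5808, -0.1179, 0.2023]
eef_rot: [[0.009, -0.984, 0.177], [-0.001, 0.177, 0.984], [-1.0, -0.009, 0.001]]
ft_force: [0.1, -0.4, -0.0]
grip_width: 0.0856
t 8.05 tcp [ 0.5808 -0.1179  0.2023] yaw 169.78 down [ 9.e-03 -7.e-04 -1.e+00] w 0.0856 F [ 0.1 -0.4 -0. ]
  offset cm [  0.14   7.75 -19.25]
  offset cm [ 11.54   7.85 -19.26]
```

```bash
python3 -m creep '{"gripper":[0,0,0,0,0,0,0,0,0,0,0,0],"offset":[[0,1.5,-4],[0,3,-8],[0,4.5,-12],[0,6,-16],[0,7.75,-19.25],[0,7.75,-19.25],[0,7.75,-19.25],[0,7.75,-19.25],[0,7.75,-19.25],[0,7.75,-19.25],[0,7.75,-19.25],[0,7.75,-19.25]],"turn":[[0,0,0],[0,0.1,0.5],[0,0.1,0.5],[0,0.1,0.5],[0,0.1,0.5],[0,0.1,0.5],[0,0.1,0.5],[0,0.1,0.5],[0,0.1,0.5],[0,0.1,0.5],[0,0.1,0.5],[0,0.1,0.5]]}' 
python3 -c "
from h import *
go((.4704,-.2936,.2),(.4704,-.2936,.087))
for c in('scene','top'): cv2.imwrite(f'pics/{c}3.png',ctrl.camera(c))"
```

```text
clock: 9.25
ee_pos: [0.4706, -0.2932, 0.2014]
eef_rot: [[0.0, -0.984, 0.177], [-0.001, 0.177, 0.984], [-1.0, -0.0, -0.001]]
ft_force: [0.4, 0.3, -0.5]
grip_width: 0.0856
t 9.25 tcp [ 0.4706 -0.2932  0.2014] yaw 169.81 down [ 1.e-04 -8.e-04 -1.e+00] w 0.0856 F [ 0.4  0.3 -0.5]
  offset cm [ 0.14  0.01 -0.04]
  offset cm [ 1.144e+01  1.000e-02 -3.000e-02]
```

View pics/scene3.png

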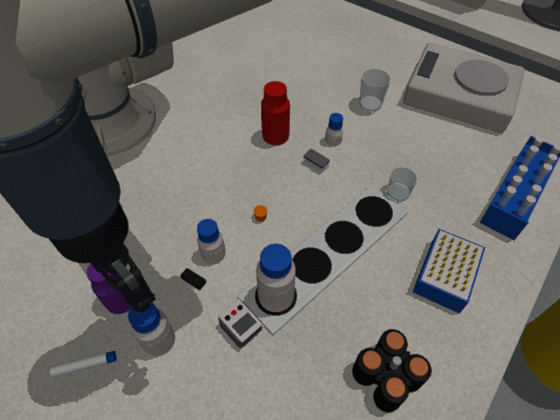

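A stands upright, centred on the pad (275,290). The gripper is over B (145,320). Descend and grip, then lift along y in the free lane.

```bash
python3 -c "
from h import *
for c in('scene','top'): print(c,*locate(c,blobs(cv2.imread(f'pics/{c}3.png'),'blue'),.024,.123,.147,(.58,-.118)))"
python3 -m creep '{"gripper":[0,0,0,0,0,0,0,0,0,0.3,0.6,0.8,1,1,1,1],"offset":[[2.5,0,0],[5,0,0],[7,0,0],[9,0,0],[10.5,0,0],[11.4,0,0],[11.4,0,0],[11.4,0,0],[11.4,0,0],[11.4,0,0],[11.4,0,0],[11.4,0,0],[11.4,0,0],[11.4,0,0],[11.4,0,0],[11.4,0,0]],"turn":[[0,0,0],[0,0,0],[0,0,0],[0,0,0],[0,0,0],[0,0,0],[0,0,0],[0,0,0],[0,0,0],[0,0,0],[0,0,0],[0,0,0],[0,0,0],[0,0,0],[0,0,0],[0,0,0]]}' 50
python3 -c "
from h import *
go((.4704,-.2936,.187),(.47,-.0312,.187),(.5953,-.0312,.187))"
```

```text
scene [ 0.5801 -0.1197] 1.06 [275.4 260.9]
top [ 0.58   -0.1146] 1.31 [335.5 164.2]
clock: 10.95
ee_pos: [0.4706, -0.2937, 0.0879]
eef_rot: [[0.001, -0.984, 0.177], [-0.001, 0.177, 0.984], [-1.0, -0.001, -0.001]]
ft_force: [-1.7, 0.2, 6.5]
grip_width: 0.0405
t 10.95 tcp [ 0.4706 -0.2937  0.0879] yaw 169.8 down [ 7.0e-04 -1.4e-03 -1.0e+00] w 0.0405 F [-1.7  0.2  6.5]
  offset cm [-9.91  0.02 -0.  ]
  offset cm [-9.95  4.7  25.81]
  offset cm [-9.94 -7.63 28.03]
```

```bash
python3 -m creep '{"gripper":[1,1,1,1,1,1,1,1,1,1,1,1,1,1,1,1,1,1,1,1],"offset":[[-2,0,0],[-5,0,0],[-8,0,0],[-10,-1.5,0.25],[-10,-2.95,0.5],[-10,-2.4,3.5],[-10,-1.9,6.5],[-10,-1.3,9.5],[-10,-0.8,12.5],[-10,-0.3,15.5],[-10,0.2,18],[-10,0.8,21],[-10,1.3,24],[-10,1.75,26.3],[-10,-0.5,26.8],[-10,-3,27.2],[-10,-5.5,27.7],[-10,-7.6,28],[-10,-7.6,28],[-10,-7.6,28]],"turn":[[0,0,0],[0,0,0],[0,0,0],[0,0,0],[0,0,0],[0,0,0],[0,0,0],[0,0,0],[0,0,0],[0,0,0],[0,0,0],[0,0,0],[0,0,0],[0,0,0],[0,0,0],[0,0,0],[0,0,0],[0,0,0],[0,0,0],[0,0,0]]}'
python3 -c "
from h import *
go((.5953,-.0312,.0989))"
```

```text
clock: 12.95
ee_pos: [0.5944, -0.0313, 0.1862]
eef_rot: [[-0.002, -0.984, 0.177], [-0.001, 0.177, 0.984], [-1.0, 0.002, -0.001]]
ft_force: [0.9, -0.7, -0.6]
grip_width: 0.0404
t 12.95 tcp [ 0.5944 -0.0313  0.1862] yaw 169.78 down [-0.002  -0.0011 -1.    ] w 0.0404 F [ 0.9 -0.7 -0.6]
  offset cm [ 8.73 -0.1   0.04]
```

```bash
python3 -m creep '{"gripper":[1,1,1,1,1,1,1,1,1,1,1],"offset":[[2,-0.1,0],[4,-0.1,0],[6,-0.1,0],[7.2,-0.1,0],[8,-0.1,0],[8.4,-0.1,0],[8.6,-0.1,0],[8.7,-0.1,0],[8.75,-0.1,0],[8.8,-0.1,0],[8.8,-0.1,0]],"turn":[[0,-0.1,-0.1],[0,-0.1,-0.1],[0,-0.1,-0.1],[0,-0.1,-0.1],[0,-0.1,-0.1],[0,-0.1,-0.1],[0,-0.1,-0.1],[0,-0.1,-0.1],[0,-0.1,-0.1],[0,-0.1,-0.1],[0,-0.1,-0.1]]}'
python3 -c "
from h import *
go((.5953,-.0312,.0989))
cv2.imwrite('pics/scene4.png',ctrl.camera('scene')[100:380,140:440])"
```

```text
clock: 14.05
ee_pos: [0.5956, -0.0316, 0.099]
eef_rot: [[0.001, -0.984, 0.177], [0.0, 0.177, 0.984], [-1.0, -0.001, 0.0]]
ft_force: [-1.3, 1.0, 2.9]
grip_width: 0.0405
t 14.05 tcp [ 0.5956 -0.0316  0.099 ] yaw 169.79 down [ 1.3e-03  2.0e-04 -1.0e+00] w 0.0405 F [-1.3  1.   2.9]
  offset cm [0.01 0.04 0.03]
```

View pics/scene4.png

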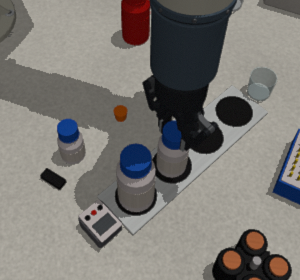

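B is down on pad 2 at (173,165) in the crop, with contact felt. Release and move over C.

```bash
python3 -m creep '{"gripper":[0.8,0.6,0.4,0.2,0,0,0,0,0,0,0,0,0,0,0,0,0,0,0],"offset":[[0,0,0],[0,0,0],[0,0,0],[0,0,0],[0,0,0],[0,0,0],[-0.5,0,0],[-1.5,0,0],[-4,0,0],[-7,0,0],[-10,0,0],[-10,3,-2],[-10,6,-5],[-10,9,-7],[-10,12,-9.5],[-10,14.5,-11.3],[-10,14.5,-11.3],[-10,14.5,-11.3],[-10,14.5,-11.3]],"turn":[[0,0,0],[0,0,0],[0,0,0],[0,0,0],[0,0,0],[0,0,0],[0,0,0],[0,0,0],[0,0,0],[0,0,0],[0,0,0],[0,0,0],[0,0,0],[0,0,0],[0,0,0],[0,0,0],[0,0,0],[0,0,0],[0,0,0]]}' 
python3 -c "
from h import *
im={c:ctrl.camera(c) for c in('scene','top')}
for c in im:
    print('b',c,*locate(c,blobs(im[c],'blue'),.021,.101,.125,(.5953,-.0312)))
go((.4327,-.1173,.065))"
```

```text
clock: 16.0
ee_pos: [0.4335, -0.1169, 0.1993]
eef_rot: [[0.002, -0.984, 0.177], [0.0, 0.177, 0.984], [-1.0, -0.002, 0.001]]
ft_force: [0.9, -0.1, 0.3]
grip_width: 0.0853
b scene [ 0.5947 -0.033 ] 1.05 [314.6 234.6]
b top [ 0.6034 -0.0313] 2.0 [292.2 155.9]
t 16.1 tcp [ 0.4335 -0.1168  0.1988] yaw 169.83 down [ 1.3e-03  2.0e-04 -1.0e+00] w 0.0857 F [ 0.3 -0.3  0.1]
  offset cm [13.38  0.09 -0.07]
```

```bash
python3 -m creep '{"gripper":[0,0,0,0,0,0,0,0,0,0.3,0.6,0.8,1,1,1,1,1],"offset":[[2.5,0.1,-0.05],[5,0.1,-0.05],[7.5,0.1,-0.05],[10,0.1,-0.05],[12,0.1,-0.05],[13,0.1,-0.05],[13.4,0.1,-0.05],[13.4,0.1,-0.05],[13.4,0.1,-0.05],[13.4,0.1,-0.05],[13.4,0.1,-0.05],[13.4,0.1,-0.05],[13.4,0.1,-0.05],[13.4,0.1,-0.05],[13.4,0.1,-0.05],[13.4,0.1,-0.05],[13.4,0.1,-0.05]],"turn":[[0,0,0.1],[0,0,0.1],[0,0,0.1],[0,0,0.1],[0,0,0.1],[0,0,0.1],[0,0,0.1],[0,0,0.1],[0,0,0.1],[0,0,0.1],[0,0,0.1],[0,0,0.1],[0,0,0.1],[0,0,0.1],[0,0,0.1],[0,0,0.1],[0,0,0.1]]}' 50
python3 -c "
from h import *
go((.4327,-.1173,.165),(.45,.0551,.165),(.6111,.0551,.165))"
```

```text
clock: 17.8
ee_pos: [0.4329, -0.1171, 0.0653]
eef_rot: [[0.0, -0.984, 0.176], [0.0, 0.176, 0.984], [-1.0, -0.0, 0.0]]
ft_force: [-1.4, 0.4, 6.2]
grip_width: 0.0347
t 17.8 tcp [ 0.4329 -0.1171  0.0653] yaw 169.84 down [ 3.e-04  2.e-04 -1.e+00] w 0.0347 F [-1.4  0.4  6.2]
  offset cm [-9.97  0.02 -0.02]
  offset cm [-9.97  1.35 17.26]
  offset cm [ -9.96 -14.5   20.1 ]
```

```bash
python3 -m creep '{"gripper":[1,1,1,1,1,1,1,1,1,1,1,1,1,1,1,1,1,1,1,1],"offset":[[-2,0,0],[-5,0,0],[-8,0,0],[-10,0.2,3],[-10,0.5,6],[-10,0.7,9],[-10,1,12],[-10,1.2,15],[-10,1.35,17.2],[-10,-1.5,17.8],[-10,-4.5,18.3],[-10,-7.5,18.8],[-10,-10.5,19.4],[-10,-13,19.8],[-10,-14.5,20.1],[-10,-14.5,20.1],[-7,-14.5,20.1],[-4,-14.5,20.1],[-2,-14.5,20.1],[-2,-14.5,20.1]],"turn":[[0,0,0],[0,0,0],[0,0,0],[0,0,0],[0,0,0],[0,0,0],[0,0,0],[0,0,0],[0,0,0],[0,0,0],[0,0,0],[0,0,0],[0,0,0],[0,0,0],[0,0,0],[0,0,0],[0,0,0],[0,0,0],[0,0,0],[0,0,0]]}'
python3 -c "
from h import *
go((.6111,.0551,.0763))"
```

```text
clock: 19.8
ee_pos: [0.6077, 0.0547, 0.0817]
eef_rot: [[-0.007, -0.984, 0.177], [-0.001, 0.177, 0.984], [-1.0, 0.007, -0.002]]
ft_force: [-0.0, -0.5, -1.3]
grip_width: 0.0344
t 19.8 tcp [0.6077 0.0547 0.0817] yaw 169.81 down [-0.0074 -0.001  -1.    ] w 0.0344 F [-0.  -0.5 -1.3]
  offset cm [ 0.54 -0.33  0.1 ]
```

```bash
python3 -m creep '{"gripper":[1,1,1,1,1,1,1,1],"offset":[[0,-0.33,0.1],[0,-0.33,0.1],[0.2,-0.33,0.1],[0.35,-0.33,0.1],[0.45,-0.33,0.1],[0.55,-0.33,0.1],[0.6,-0.33,0.1],[0.6,-0.33,0.1]],"turn":[[0,-0.1,-0.4],[0,-0.1,-0.4],[0,-0.1,-0.4],[0,-0.1,-0.4],[0,-0.1,-0.4],[0,-0.1,-0.4],[0,-0.1,-0.4],[0,-0.1,-0.4]]}'
python3 -c "
from h import *
go((.6111,.0551,.0763))
cv2.imwrite('pics/scene5.png',ctrl.camera('scene')[100:380,140:440])"
```

```text
clock: 20.6
ee_pos: [0.6112, 0.0551, 0.0763]
eef_rot: [[0.0, -0.984, 0.177], [-0.001, 0.177, 0.984], [-1.0, -0.0, -0.0]]
ft_force: [-1.8, -0.1, 4.5]
grip_width: 0.0343
t 20.6 tcp [0.6112 0.0551 0.0763] yaw 169.82 down [ 3.e-04 -5.e-04 -1.e+00] w 0.0343 F [-1.8 -0.1  4.5]
  offset cm [ 0.    0.01 -0.  ]
```

View pics/scene5.png

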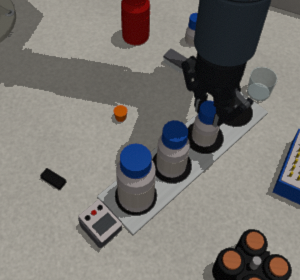

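C is on pad 3 at (206,130) in the crop with contact felt. Release and move over D.

```bash
python3 -m creep '{"gripper":[0.8,0.6,0.4,0.2,0,0,0,0,0,0,0,0,0,0,0,0,0,0,0,0],"offset":[[0,0,0],[0,0,0],[0,0,0],[0,0,0],[0,0,0],[0,0,0],[-0.5,0,0],[-1.5,0,0],[-4,0,0],[-7,0,0],[-11,0,0],[-11,3,3],[-11,6.5,6],[-11,10,9],[-11,13,12],[-11,16,15],[-11,19.3,17.9],[-11,19.3,17.9],[-11,19.3,17.9],[-11,19.3,17.9]],"turn":[[0,0,0],[0,0,0],[0,0,0],[0,0,0],[0,0,0],[0,0,0],[0,0,0],[0,0,0],[0,0,0],[0,0,0],[0,0,0],[0,0,0],[0,0,0],[0,0,0],[0,0,0],[0,0,0],[0,0,0],[0,0,0],[0,0,0],[0,0,0]]}' 
python3 -c "
from h import *
im={c:ctrl.camera(c) for c in('scene','top')}
for c in im:
    print('c',c,*locate(c,blobs(im[c],'blue'),.018,.079,.103,(.6111,.0551)))
go((.4532,.2658,.043))"
```

```text
clock: 22.65
ee_pos: [0.4533, 0.2651, 0.1868]
eef_rot: [[0.001, -0.984, 0.177], [-0.0, 0.177, 0.984], [-1.0, -0.001, 0.0]]
ft_force: [0.0, -0.3, 0.1]
grip_width: 0.0852
c scene [0.6107 0.0538] 1.05 [349.1 212.3]
c top [0.6125 0.0569] 1.25 [248.7 154.9]
t 22.75 tcp [0.4535 0.2647 0.1864] yaw 169.74 down [ 7.e-04 -5.e-04 -1.e+00] w 0.0854 F [ 0.8 -0.3 -0.1]
  offset cm [14.34  0.06  0.11]
```

```bash
python3 -m creep '{"gripper":[0,0,0,0,0,0,0,0,0,0,0.3,0.6,0.8,1,1,1,1,1],"offset":[[2.5,0.05,0.1],[5,0.05,0.1],[7.5,0.05,0.1],[10,0.05,0.1],[12,0.05,0.1],[13.5,0.05,0.1],[14.3,0.05,0.1],[14.3,0.05,0.1],[14.3,0.05,0.1],[14.3,0.05,0.1],[14.3,0.05,0.1],[14.3,0.05,0.1],[14.3,0.05,0.1],[14.3,0.05,0.1],[14.3,0.05,0.1],[14.3,0.05,0.1],[14.3,0.05,0.1],[14.3,0.05,0.1]],"turn":[[0,0,0],[0,0,0],[0,0,0],[0,0,0],[0,0,0],[0,0,0],[0,0,0],[0,0,0],[0,0,0],[0,0,0],[0,0,0],[0,0,0],[0,0,0],[0,0,0],[0,0,0],[0,0,0],[0,0,0],[0,0,0]]}' 50
python3 -c "
from h import *
go((.4532,.2658,.143),(.45,.1418,.143),(.6268,.1418,.143),(.6268,.1418,.0543))"
```

```text
clock: 24.55
ee_pos: [0.4535, 0.2658, 0.0437]
eef_rot: [[0.001, -0.984, 0.178], [-0.0, 0.178, 0.984], [-1.0, -0.001, 0.0]]
ft_force: [-0.2, -0.8, 4.4]
grip_width: 0.0283
t 24.55 tcp [0.4535 0.2658 0.0437] yaw 169.74 down [ 1.2e-03 -1.0e-04 -1.0e+00] w 0.0283 F [-0.2 -0.8  4.4]
  offset cm [-9.93  0.02 -0.01]
  offset cm [ -9.93  -1.87 -12.27]
  offset cm [ -9.9  -19.27  -9.12]
  offset cm [ -1.03 -19.26  -9.12]
```

```bash
python3 -m creep '{"gripper":[1,1,1,1,1,1,1,1,1,1,1,1,1,1,1,1,1,1,1,1],"offset":[[-2,0,0],[-5,0,0],[-8,0,0],[-9.9,-0.5,-3],[-9.9,-1,-6],[-9.9,-1.4,-9],[-9.9,-1.9,-12.3],[-9.9,-5,-11.7],[-9.9,-8,-11.1],[-9.9,-11,-10.6],[-9.9,-14,-10],[-9.9,-17,-9.5],[-9.9,-19.3,-9.1],[-9.9,-19.3,-9.1],[-9.9,-19.3,-9.1],[-7,-19.3,-9.1],[-4.5,-19.3,-9.1],[-2.5,-19.3,-9.1],[-1.7,-19.3,-9.1],[-1.7,-19.3,-9.1]],"turn":[[0,0,0],[0,0,0],[0,0,0],[0,0,0],[0,0,0],[0,0,0],[0,0,0],[0,0,0],[0,0,0],[0,0,0],[0,0,0],[0,0,0],[0,0,0],[0,0,0],[0,0,0],[0,0,0],[0,0,0],[0,0,0],[0,0,0],[0,0,0]]}'
python3 -c "
from h import *
go((.6268,.1418,.0547))"
```

```text
clock: 26.55
ee_pos: [0.6259, 0.1418, 0.0602]
eef_rot: [[-0.001, -0.984, 0.178], [-0.001, 0.178, 0.984], [-1.0, 0.001, -0.001]]
ft_force: [-0.0, 0.1, -0.6]
grip_width: 0.0286
t 26.55 tcp [0.6259 0.1418 0.0602] yaw 169.76 down [-0.001 -0.001 -1.   ] w 0.0286 F [-0.   0.1 -0.6]
  offset cm [ 0.55 -0.09  0.02]
```

```bash
python3 -m creep '{"gripper":[1,1,1,1,1,1,1],"offset":[[0,-0.1,0],[0.2,-0.1,0],[0.35,-0.1,0],[0.45,-0.1,0],[0.55,-0.1,0],[0.6,-0.1,0],[0.6,-0.1,0]],"turn":[[0,-0.1,0],[0,-0.1,0],[0,-0.1,0],[0,-0.1,0],[0,-0.1,0],[0,-0.1,0],[0,-0.1,0]]}'
python3 -c "
from h import *
go((.6268,.1418,.0547))"
```

```text
clock: 27.25
ee_pos: [0.6271, 0.1417, 0.0548]
eef_rot: [[-0.0, -0.984, 0.178], [0.001, 0.178, 0.984], [-1.0, 0.0, 0.001]]
ft_force: [-1.1, 0.2, 3.6]
grip_width: 0.0285
t 27.25 tcp [0.6271 0.1417 0.0548] yaw 169.77 down [-0.e+00  8.e-04 -1.e+00] w 0.0285 F [-1.1  0.2  3.6]
  offset cm [0.01 0.03 0.01]
```

D touches its pad. Release, rise, back off and check everything.

```bash
python3 -m creep '{"gripper":[0.8,0.6,0.4,0.2,0,0,0,0,0,0,0,0,0,0,0,0,0,0,0,0],"offset":[[0,0,0],[0,0,0],[0,0,0],[0,0,0],[0,0,0],[0,0,0],[-0.5,0,0],[-1.5,0,0],[-4,0,0],[-7,0,0],[-11,0,0],[-15,0,0],[-18,3,2],[-18,6,5],[-18,9,8],[-18,12,11],[-18,15,14],[-18,18,17],[-18,18,17],[-18,18,17]],"turn":[[0,0,0],[0,0,0],[0,0,0],[0,0,0],[0,0,0],[0,0,0],[0,0,0],[0,0,0],[0,0,0],[0,0,0],[0,0,0],[0,0,0],[0,0,0],[0,0,0],[0,0,0],[0,0,0],[0,0,0],[0,0,0],[0,0,0],[0,0,0]]}' 
python3 -c "
from h import *
P=dict(a=(.5799,-.1178),b=(.5953,-.0312),c=(.6111,.0551),d=(.6268,.1418))
for c in('scene','top'):
    im=ctrl.camera(c);cv2.imwrite(f'pics/{c}6.png',im)
    for b in S:
        H,r=S[b];H+=.011;print(b,c,*locate(c,blobs(im,'blue'),r,H-.024,H,P[b]))
go()"
```

```text
clock: 29.25
ee_pos: [0.4796, 0.3416, 0.236]
eef_rot: [[0.001, -0.984, 0.175], [0.002, 0.175, 0.984], [-1.0, -0.001, 0.002]]
ft_force: [0.5, -0.5, 0.2]
grip_width: 0.0855
a scene [ 0.5801 -0.1197] 1.06 [275.4 260.9]
b scene [ 0.5947 -0.033 ] 1.05 [314.6 234.6]
c scene [0.6107 0.0537] 1.05 [349.1 212.3]
d scene [0.6266 0.1397] 1.07 [379. 193.]
a top [ 0.5813 -0.1168] 1.14 [336.6 163.6]
b top [ 0.5958 -0.0304] 1.18 [291.8 159.6]
c top [0.6123 0.0567] 1.23 [248.7 154.9]
d top [0.6291 0.1432] 1.4 [208.  150.4]
t 29.35 tcp [0.4805 0.3403 0.2356] yaw 169.75 down [ 7.0e-04  1.2e-03 -1.0e+00] w 0.0855 F [ 0.4 -0.7 -0.4]
```

View pics/scene6.png

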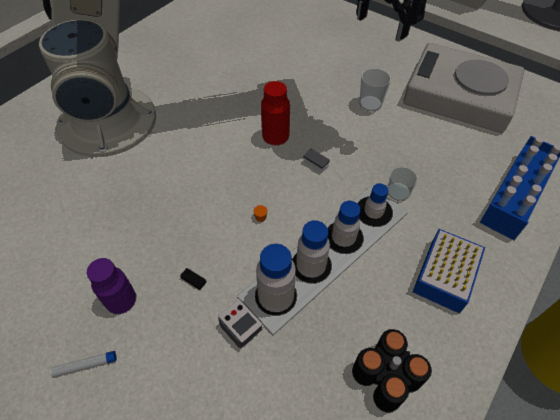

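View pics/top6.png

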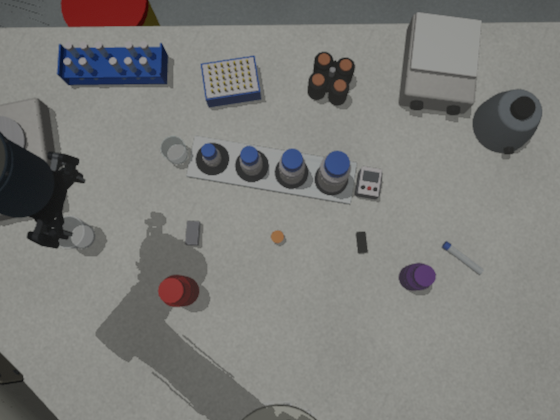

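Both views show A, B, C and D in order from the timer to the pot, upright and centred to about 2 mm. The red and purple bottles have not moved, and the gripper is clear.

```bash
python3 -c "
from cell import ctrl
print(ctrl.hand_in())"
```

```text
the job is handed in; nothing more can be done
None
```

I gripped each of the four white bottles by its cap and set it down on its pad: A beside the timer, then B, C and D, with D beside the glass pot. All four are upright and standing free. I handed the job in at about 29 s of robot time; no verdict came back.

- **Placement:** in the last pictures each bottle's axis was about 1 mm from its pad's centre, and no more than 2 mm, when compared within the same camera.
- **Set-down:** I felt a light upward contact of 3 to 5 N under every bottle before opening the gripper.
- **Surroundings:** the red and purple look-alikes are where they started, and the gripper was well clear at the end.
- **Disagreements:** the two cameras differ from each other by a constant 2 to 3 mm, so I averaged them. One top-camera reading of B was off because the gripper hid part of its cap. It agreed again once the gripper had moved away.

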